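# Crank the screw stage to its set mark

### The arm

A 7-joint arm with a two-finger parallel gripper is mounted at the origin on the work surface; the furniture and walls round the work are solid. World frame = base frame: x ahead of the robot, y to its left, z up, the work surface at z = 0. Lengths are in m, angles in rad, forces in N, time in s.
With the tool pointing down it reaches from about 0.425 to 0.875 m from the base axis. Payload 4.7 kg.
Tool frame: the origin (TCP) lies at the very end of the fingers, on their centre line; the grasp point (between the pads) lies 19 mm behind it; z points along the fingers, y is the line along which they close (so a half turn about z gives the same grasp; the last joint's range is limited). The gripper opens to 87 mm and grips with 3 to 60 N. Pads are 19 mm wide; open, the fingers measure 117 mm over their backs; the gripper's body (75 mm by 190 mm) begins 51 mm behind the grasp point.
Start: joints at [1.355, 0.321, -0.07, 1.45, 0.023, 1.371, -0.057], TCP at [0.148, -0.633, 0.19] pointing down, gripper open.
Joint ranges: [-2.86, 2.86], [-0.3, 2.09], [-1.38, 1.24], [0.06, 2.45], [-1.56, 4.7], [0.09, 2.05], [-2.69, 2.69]. Speed limits (rad/s): [2.57, 2.57, 3.14, 3.14, 3.14, 3.14, 3.14].

### API

Orientations are given as [roll, pitch, yaw] about the fixed x, y, z axes, in that order (R = Rz(yaw) Ry(pitch) Rx(roll)).
In Python, from workcell import move_ptp, movel, move_joints, move_gripper, hold, inverse_kinematics, snapshot, camera_params, MotionError, finish_job, read_time, read_joint_positions, read_qd, read_joint_torque, read_tcp_pos, read_tool_rot, read_ft_force, read_ft_torque, read_grip_width, read_finger_force gives the robot as it stands. Calls block until the motion is done:
- move_ptp(position, orientation): joint-space move of the TCP to a pose.
- movel(position, rot=None, velocity=0.15, threshold=None): straight line of the TCP; rot=None keeps the orientation; velocity is the mean speed in m/s. With threshold (N) it stops when the force on the tool has changed by that much, and returns True; else False.
- move_joints(angles): joint-space move.
- move_gripper(opening): opening from 0.0 (shut) to 1.0 (fully open); the grip force is fixed at half the most; returns when the fingers have stopped.
- hold(seconds).
- inverse_kinematics(position, orientation): joint angles nearest the present ones, or None.
- snapshot(name): name is "scene" or "side" or "wrist"; returns the picture (480x640x3 uint8, red, green, blue); there is no depth.
- camera_params(name): a dict with "camera_matrix" (3x3 intrinsics, pixels), "position" and "orientation" of the camera in the world; the wrist camera has in their place "hand_eye" (4x4, takes a point from camera to tool coordinates, whose origin is the TCP and whose axes are the flange's). Camera axes: x right, y up, looking along -z (the intrinsics and any distortion apply to the point x, -y, -z); pixel columns grow to the right and rows downward; lengths in m; the calibration is good to about 2 mm. A picture is of the moment at which its call begins: read the wrist's pose just before it. camera_params takes no time and is no camera call.
A pose or a line that the arm cannot do raises MotionError and nothing moves.
- finish_job(): hands the job in; it is judged then, once.
Readings, each from a call of its own:
- read_time(): time.
- read_joint_positions(): joint angles.
- read_qd(): joint speeds.
- read_joint_torque(): joint torques, N m.
- read_tcp_pos(): TCP position.
- read_tool_rot(): TCP orientation.
- read_ft_force(): force on the tool from outside, world axes, zero at the start.
- read_ft_torque(): the same for the moment, N m.
- read_grip_width(): opening from 0.0 (shut) to 1.0 (fully open).
- read_finger_force(): force on a finger pad.
Only numpy, scipy, OpenCV 4.12 (cv2) and the standard library are available. Lean on these libraries where they do the work, as an engineer would, in place of code of your own. Each camera call takes 0.05 s, during which the arm holds its last target. There are 200 camera calls.

### The job

Turn the handwheel of the screw stage until the pointer on the carriage that holds the small sample bottle lines up with the set mark clamped on the scale; it takes most of a full turn, so let go of the wheel's grip bar and take it again as often as needed. Move the carriage only by the handwheel, never by pushing it or its bottle, disturb none of the loose things around, and let go at the end.

Things in the scene. Friction and masses are not known exactly. Their poses are not given: they have to be found in the camera images.
- handwheel_grip (a point): Point on the handwheel's vertical axis at grip height, 88 mm above the worktop. The wheel: a flat black disc, 72 mm across, on the grey gear housing (70 x 78 mm) at the stage's right end. Across it stands a black grip bar 60 mm long, 14 mm thick: its top 15 mm above this point, the disc's face 24 mm below. The bar runs along this point's x axis and turns with the wheel.
- handwheel (a joint): Handwheel angle in rad, growing clockwise seen from above, -0.3 to 8.3 between stops; about 0.1 N m of friction, stays where it is left. Each rad clockwise drives the carriage 10 mm away from the handwheel (63 mm a turn), anticlockwise 10 mm back. It starts between 0 and 0.8; the mark is 4.0 to 6.2 rad of clockwise turning away.
- carriage: The carriage: an aluminium block, 78 x 56 mm, top 52 mm above the worktop, on two guide rods, with a small white red-capped bottle (44 mm across, top 146 mm above the worktop) fixed on it. Origin on its centre line at worktop height; its y axis points along the travel, away from the handwheel.
- carriage_pointer (a point): Tip of the small dark needle on the carriage's side towards the scale (the carriage's -x side), 54 mm from the carriage's centre line and 34 mm above the worktop. It moves with the carriage, in line with the middle of the carriage and bottle (same place along the scale).
- set_mark: The set mark: a small dark steel saddle (16 mm along the scale) with a thumbscrew, fixed over the white scale bar (black ticks 5 mm apart); its 2.5 mm wide needle points to the carriage. Origin below its middle, 15 mm above the worktop; its y axis runs along the scale, away from the handwheel, as the carriage's does; needle at y = 0.
- mark_tip (a point): Tip of the set mark's needle, 34 mm above the worktop. When the carriage is at the mark, the carriage's pointer stands 1.5 to 2 mm in front of this tip, at the same place along the scale.
- stage: The screw stage, fixed to the worktop: aluminium base plate 120 mm wide (x -75 to +45 mm), 360 mm long (y -190 to +170 mm). Origin under it at worktop height; y runs along the guide rods from the handwheel (axis at x = 0, y = -140 mm) to the grey end block (y = +150 mm, 50 mm high); the scale lies on the -x edge.
- cap_by_stage: Loose blue screw cap, 47 mm across, 26 mm high, lying on the worktop beside the stage (origin at its underside). To be left alone.
- beaker: Loose glass beaker, 56 mm across, 70 mm high, standing beside the stage (origin at its underside). To be left alone.
- white_bottle: Loose white bottle with a red cap, 56 mm across, 113 mm high, standing beside the stage (origin at its underside). To be left alone.
- timer: Loose white timer, 43 x 66 x 56 mm high, standing beside the stage (origin at its underside). To be left alone.

How it is judged:
By the outcome, as a careful person would: the job done as asked, in the order asked, and still so for the second after the job is handed in, with the robot touching nothing.
It also fails if it takes over 64 s, if anything falls off the work surface, if the arm or the gripper's body presses on something with over 40 N, if the wrist force passes 120 N, or if a joint passes its speed limit or range.

## Working session

There is one attempt and no reset: what is moved stays moved. The work goes in short steps, each a Python script; the robot and the scene stay as the last script left them, time stands still between calls to the robot, and variables do not carry over. Pictures are saved under pics/ and viewed, at most 10 in all, crops included, and the job is handed in when it is done.

```bash
mkdir -p pics; python3 - <<'E'
from workcell import *
import cv2,numpy as np
for n in ("scene","side","wrist"):
    print(n,camera_params(n))
    im=snapshot(n); cv2.imwrite(f"pics/{n}0.png",im[:,:,::-1])
print(read_tcp_pos(),read_tool_rot(),read_time())
E
```

```text
scene {'camera_matrix': array([[564.82964287,   0.        , 322.79205067],
       [  0.        , 564.82964287, 243.3733287 ],
       [  0.        ,   0.        ,   1.        ]]), 'position': array([-0.06457472,  0.26859649,  0.58562812]), 'orientation': array([ 0.93085857, -0.02266467, -2.01442696])}
side {'camera_matrix': array([[538.65831582,   0.        , 325.58347971],
       [  0.        , 538.65831582, 234.91668452],
       [  0.        ,   0.        ,   1.        ]]), 'position': array([ 0.39666895, -0.92703254,  0.4664517 ]), 'orientation': array([ 1.15987349, -0.01474969, -0.14805038])}
wrist {'camera_matrix': array([[360.84555153,   0.        , 318.9956011 ],
       [  0.        , 360.84555153, 237.0734793 ],
       [  0.        ,   0.        ,   1.        ]]), 'hand_eye': array([[ 2.43800735e-04,  9.70678220e-01,  2.40382473e-01,
         6.52730105e-02],
       [ 9.99999300e-01,  4.16556697e-05, -1.18242737e-03,
         7.43025242e-04],
       [-1.15776979e-03,  2.40382593e-01, -9.70677531e-01,
        -1.94742137e-01],
       [ 0.00000000e+00,  0.00000000e+00,  0.00000000e+00,
         1.00000000e+00]])}
[ 0.14784783 -0.6324874   0.18921792] [-3.14014372e+00  1.24397649e-04  2.29763855e-01] 0.15
```

View pics/scene0.png

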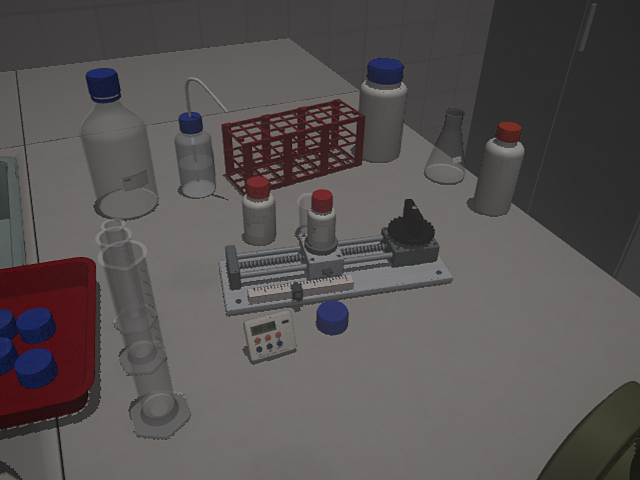

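View pics/side0.png

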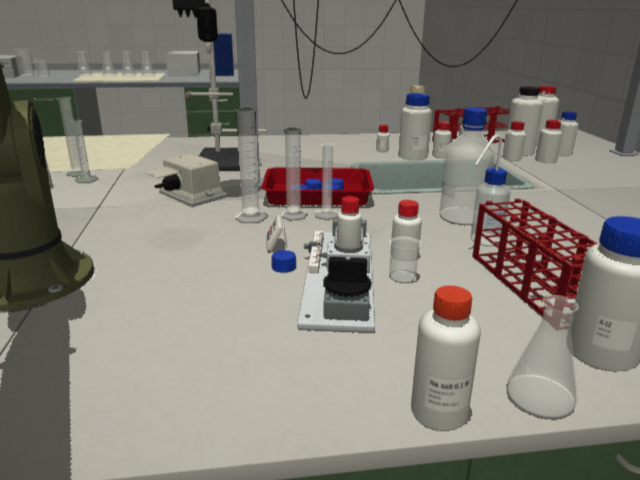

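The scene view shows the stage with the wheel disc centre near (411,232), the bar pointing up, the carriage bottle at (321,220), and the set mark at (297,291). The side view shows the disc at (348,283) and the base's right corners at (302,325) and (373,325).

```bash
cat > h.py <<'E'
from workcell import *
import cv2,numpy as np
from scipy.spatial.transform import Rotation as R
def campose(n,pose=None):
    c=camera_params(n)
    if n!="wrist": return c["camera_matrix"],np.array(c["position"]),R.from_euler("xyz",c["orientation"]).as_matrix()
    p,r=pose if pose else (read_tcp_pos(),read_tool_rot())
    T=c["hand_eye"]; Rt=R.from_euler("xyz",r).as_matrix()
    return c["camera_matrix"],np.array(p)+Rt@T[:3,3],Rt@T[:3,:3]
def toplane(cam,uv,z):
    K,p,M=cam; d=np.linalg.inv(K)@[uv[0],uv[1],1]; d=M@[d[0],-d[1],-d[2]]
    return p+d*(z-p[2])/d[2]
def proj(cam,X):
    K,p,M=cam; q=M.T@(np.asarray(X)-p); q=K@[q[0],-q[1],-q[2]]; return q[:2]/q[2]
def shot(n,f):
    pose=(read_tcp_pos(),read_tool_rot()); im=snapshot(n); cv2.imwrite(f"pics/{f}.png",im[:,:,::-1]); return pose,im
E
python3 - <<'E'
from h import *
np.set_printoptions(precision=4,suppress=True)
s=campose("scene"); d=campose("side")
print("wheel",toplane(s,(411,234),.064),toplane(d,(348,284),.064))
print("base",[toplane(s,u,.012) for u in((451,277),(228,308),(220,266))],[toplane(d,u,.012) for u in((301,325),(374,325))])
print("mark",toplane(s,(297,290),.03))
print("things",toplane(s,(332,310),.026),toplane(s,(270,345),.0),toplane(s,(260,240),0))
E
```

```text
wheel [ 0.5295 -0.1823  0.064 ] [ 0.5452 -0.2065  0.064 ]
base [array([ 0.4634, -0.2222,  0.012 ]), array([0.5385, 0.1216, 0.012 ]), array([0.6373, 0.1032, 0.012 ])] [array([ 0.4692, -0.2321,  0.012 ]), array([ 0.5799, -0.2461,  0.012 ])]
mark [0.5152 0.0214 0.03  ]
things [ 0.4594 -0.0091  0.026 ] [0.4556 0.0882 0.    ] [0.6933 0.015  0.    ]
```

```bash
python3 - <<'E'
from h import *
np.set_printoptions(precision=3,suppress=True)
for z in (.081,.22):
  for y in np.arange(-3,3.2,.5): 
    q=inverse_kinematics([.545,-.19,z],[np.pi,0,y]); print(z,y,q)
move_ptp([.545,-.17,.23],[np.pi,0,-.215])
shot("wrist","w1"); print(read_time(),read_joint_positions())
print(repr(read_tcp_pos()),read_tool_rot())
E
```

```text
0.081 -3.0 [ 0.9    0.327 -0.719  1.749  0.234  1.153  1.824]
0.081 -2.5 [ 1.221  0.511 -1.175  1.74   0.499  1.232  2.13 ]
0.081 -2.0 [ 1.221  0.511 -1.175  1.74   0.499  1.232  2.63 ]
0.081 -1.5 [-0.585  0.404  1.071  1.8   -0.384  1.168 -2.464]
0.081 -1.0 [ 0.676  0.278 -0.448  1.757  0.131  1.136 -2.383]
0.081 -0.5 [ 0.708  0.283 -0.485  1.756  0.144  1.138 -1.892]
0.081 0.0 [ 0.748  0.29  -0.533  1.754  0.161  1.141 -1.405]
0.081 0.5 [ 0.776  0.296 -0.567  1.753  0.173  1.142 -0.914]
0.081 1.0 [ 0.804  0.302 -0.601  1.752  0.186  1.144 -0.424]
0.081 1.5 [ 0.832  0.308 -0.635  1.751  0.199  1.147  0.066]
0.081 2.0 [ 0.86   0.315 -0.669  1.75   0.213  1.149  0.556]
0.081 2.5 [ 0.857  0.315 -0.666  1.75   0.211  1.149  1.057]
0.081 3.0 [ 0.902  0.327 -0.722  1.749  0.235  1.153  1.54 ]
0.22 -3.0 [ 0.898  0.213 -0.704  1.573  0.139  1.406  1.895]
0.22 -2.5 [ 1.241  0.351 -1.177  1.564  0.326  1.445  2.257]
0.22 -2.0 None
0.22 -1.5 [-0.614  0.239  1.065  1.623 -0.212  1.404 -2.596]
0.22 -1.0 [ 0.718  0.184 -0.488  1.579  0.087  1.4   -2.349]
0.22 -0.5 [ 0.742  0.187 -0.517  1.578  0.094  1.401 -1.854]
0.22 0.0 [ 0.764  0.19  -0.542  1.578  0.099  1.401 -1.358]
0.22 0.5 [ 0.793  0.195 -0.576  1.577  0.107  1.402 -0.864]
0.22 1.0 [ 0.833  0.201 -0.625  1.575  0.119  1.404 -0.373]
0.22 1.5 [ 0.874  0.209 -0.674  1.574  0.131  1.405  0.118]
0.22 2.0 [ 0.9    0.214 -0.706  1.573  0.14   1.406  0.612]
0.22 2.5 [ 0.874  0.209 -0.673  1.574  0.131  1.405  1.118]
0.22 3.0 [ 0.907  0.215 -0.714  1.573  0.142  1.407  1.61 ]
2.3833 [ 0.761  0.176 -0.569  1.576  0.096  1.418 -1.604]
array([ 0.545, -0.171,  0.23 ]) [ 3.141  0.    -0.217]
```

View pics/w1.png

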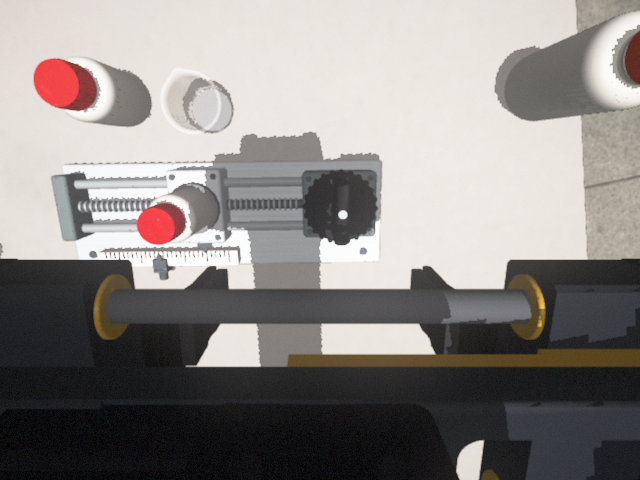

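The wrist view shows the wheel disc near (342,205), its bar running almost vertical in the image, the carriage at about (197,205), and the set mark at (162,265). I'll enlarge it.

```bash
python3 - <<'E'
import cv2
im=cv2.imread("pics/w1.png")[140:290,40:400]
cv2.imwrite("pics/w1c.png",cv2.resize(im[:,250:],None,fx=4.0*1.3,fy=4*0.97*1.34,interpolation=cv2.INTER_CUBIC)[:600,:] if 0 else cv2.resize(im[10:120,250:360],(600,600),interpolation=cv2.INTER_CUBIC))
cv2.imwrite("pics/w1d.png",cv2.resize(im[20:145,100:210],(528,600),interpolation=cv2.INTER_CUBIC))
E
```

```text
(no output)
```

View pics/w1c.png

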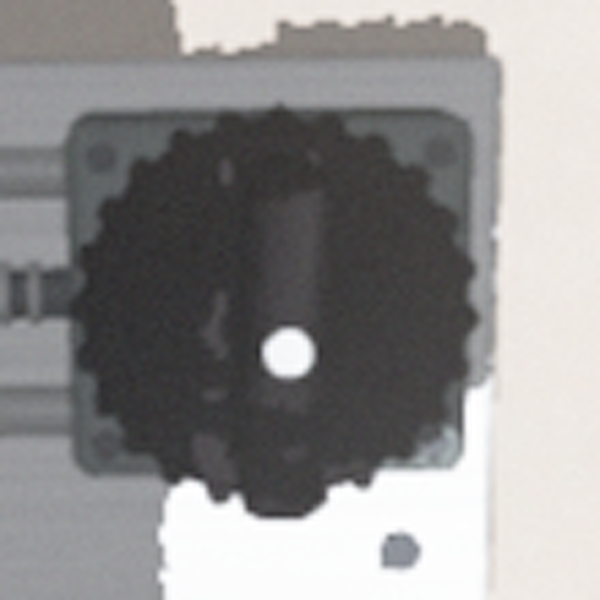

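View pics/w1d.png

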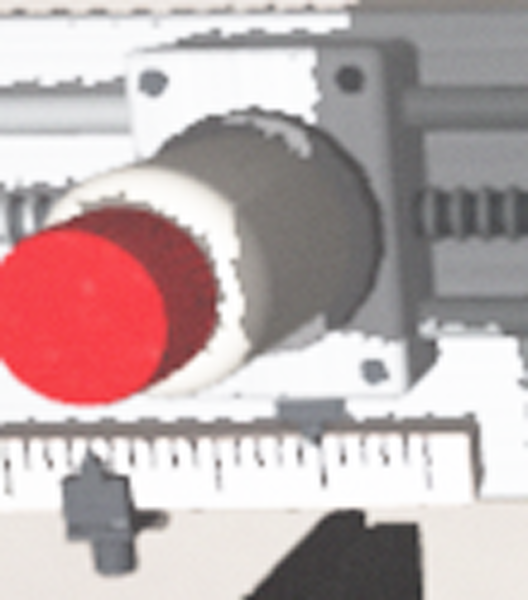

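In crop 1 the disc spans u 75–475, with its top at v 108, so its centre is about (275,305); the bar is vertical, with its near end centred at u≈286. In crop 2 the carriage pointer tip is at (315,438) and the mark tip at (92,455).

```bash
python3 - <<'E'
from h import *
np.set_printoptions(precision=4,suppress=True)
cam=campose("wrist")
c1=lambda u,v:(290+u*110/600,150+v*110/600)
c2=lambda u,v:(140+u*110/528,160+v*125/600)
w=toplane(cam,c1(275,305),.064); print("wheel",w)
print("edges",[toplane(cam,c1(*e),.064) for e in((75,305),(475,305),(275,108))])
a=toplane(cam,c1(286,515),.1);b=toplane(cam,c1(288,185),.1); print("bar",a,b,np.arctan2(*(b-a)[[1,0]]),np.linalg.norm(a-b), (a+b)/2)
print("dot",toplane(cam,c1(288,352),.103))
p=toplane(cam,c2(315,438),.034); m=toplane(cam,c2(92,455),.034); print("tips",p,m,np.linalg.norm(m-p))
hs=[toplane(cam,c1(*e),.055) for e in((70,115),(470,110),(80,470))]; print("housing",hs)
base=[toplane(cam,e,.012) for e in((380,262),(77,261))]; print(base, np.arctan2(*(base[1]-base[0])[[1,0]])-np.pi/2)
q=toplane(cam,(205,203),.052); print("bottle",q)
E
```

```text
wheel [ 0.5483 -0.1954  0.064 ]
edges [array([ 0.5563, -0.1593,  0.064 ]), array([ 0.5404, -0.2315,  0.064 ]), array([ 0.5835, -0.2026,  0.064 ])]
bar [ 0.5185 -0.189   0.1   ] [ 0.5733 -0.2005  0.1   ] -0.20702171611398673 0.05600158768539665 [ 0.5459 -0.1948  0.1   ]
dot [ 0.5467 -0.1949  0.103 ]
tips [ 0.5256 -0.0377  0.034 ] [0.5329 0.0146 0.034 ] 0.05284104362944966
housing [array([ 0.5897, -0.1657,  0.055 ]), array([ 0.5747, -0.2382,  0.055 ]), array([ 0.5234, -0.1523,  0.055 ])]
[array([ 0.463 , -0.2294,  0.012 ]), array([0.5424, 0.1243, 0.012 ])] -0.2207446092886498
bottle [ 0.5796 -0.0589  0.052 ]
```

Axis is at about (0.547, −0.195), bar yaw at −0.207, and the distance to go is 52.6 mm, or about 5.26 rad. I'll do it in two strokes of roughly 2.6 rad.

```bash
python3 - <<'E'
from h import *
np.set_printoptions(precision=4,suppress=True)
st=lambda s:print(s,read_time(),read_tcp_pos(),read_tool_rot(),"F",read_ft_force(),"T",read_ft_torque(),"g",read_grip_width(),read_finger_force(),"q7",read_joint_positions()[6])
c=[.547,-.195]; o=[np.pi,0,np.pi-.207]
move_ptp(c+[.16],o); st("above")
print("contact",movel(c+[.074],velocity=.08,threshold=8)); st("down")
move_gripper(0.0); st("closed")
E
```

```text
above 4.9 [ 0.547 -0.195  0.16 ] [-3.1415  0.      2.9343] F [-0.1984 -0.6111  0.0536] T [ 0.0484 -0.0843 -0.0578] g 1.0005073166070149 0.0 q7 1.3664794344595106
contact False
down 6.125 [ 0.5475 -0.1951  0.0746] [-3.1414  0.0011  2.9345] F [0.068  0.8307 0.6077] T [ 0.0688 -0.162   0.0079] g 0.9961271090954263 0.0 q7 1.3092928628516938
closed 7.65 [ 0.547 -0.195  0.074] [3.1416 0.     2.9346] F [-0.4824 -0.1782 -0.4331] T [ 0.0362 -0.1918 -0.0389] g 0.0038715116627704663 0.0 q7 1.309235020596896
```

The gripper closed on nothing, so I'll look.

```bash
python3 - <<'E'
from h import *
_,a=shot("side","s2"); _,b=shot("scene","c2"); _,c=shot("wrist","w2")
r=lambda im:cv2.resize(im,(400,300),interpolation=cv2.INTER_CUBIC)
m=np.vstack([np.hstack([r(a[160:340,230:470]),r(b[130:310,300:540])]),np.hstack([r(c),r(c[100:340,160:480])])])
cv2.imwrite("pics/m2.png",m[:,:,::-1])
E
```

```text
(no output)
```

View pics/m2.png

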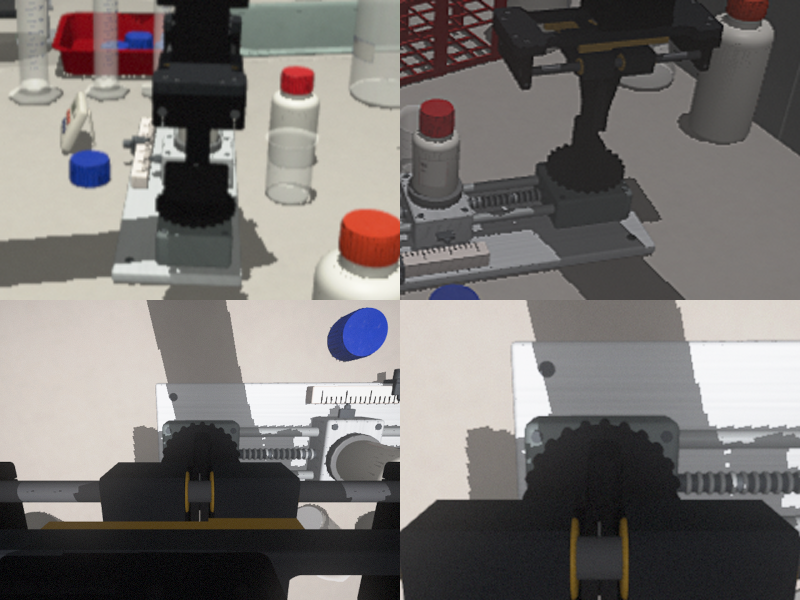

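```bash
python3 - <<'E'
from h import *
hold(.2); print(read_grip_width(),read_finger_force(),read_ft_force(),read_ft_torque())
a=cv2.imread("pics/s2.png");b=cv2.imread("pics/c2.png")
g=lambda im:(255*(cv2.resize(im,(400,400),interpolation=cv2.INTER_CUBIC)/255.)**.4).astype(np.uint8)
cv2.imwrite("pics/m3.png",np.hstack([g(a[220:310,305:395]),g(b[165:255,365:455])]))
E
```

```text
0.005243925177788421 0.0 [ 0.18041689 -0.88235291 -0.91896428] [ 0.08460438 -0.12837702 -0.0156533 ]
```

View pics/m3.png

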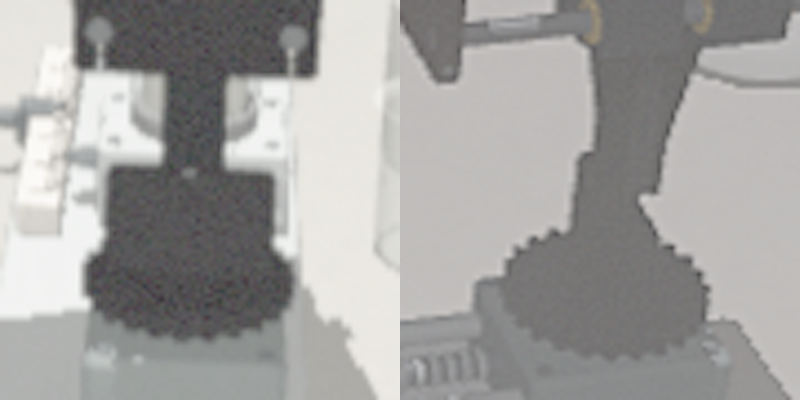

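```bash
python3 - <<'E'
from h import *
np.set_printoptions(precision=1,suppress=True)
sd,sc=campose("side"),campose("scene")
for n,X in dict(tcp=(.547,-.195,.074),bartopc=(.547,-.195,.103),barA=(.547-.0294,-.195+.0062,.103),barB=(.547+.0294,-.195-.0062,.103),disc=(.547,-.195,.064)).items():
    u=proj(sd,X);v=proj(sc,X); print(n,"side crop",(u-[305,220])*400/90,"scene crop",(v-[365,165])*400/90+[400,0])
E
```

```text
tcp side crop [190.9 243.4] scene crop [611.2 250.3]
bartopc side crop [193.5 169.1] scene crop [620.7 183. ]
barA side crop [106.9 165.7] scene crop [652.  229.3]
barB side crop [280.4 172.6] scene crop [591.1 139.1]
disc side crop [190.  268.5] scene crop [607.9 272.9]
```

The bar sits where predicted, but in both views the fingertips end near the bar's top (z≈0.10), not at 0.074. I'll lift and measure the real tip height from the silhouettes.

```bash
python3 - <<'E'
from h import *
np.set_printoptions(precision=1,suppress=True,linewidth=200)
movel([.547,-.195,.13],velocity=.15)
t=read_tcp_pos(); print(t,read_grip_width(),read_ft_force())
for n in("side","scene"):
    _,im=shot(n,n+"3"); c=campose(n); g=im.max(2)
    print(n,"tcp px",proj(c,t),"+30mm",proj(c,t+[0,0,.03]),"bartop",proj(c,(.547,-.195,.103)))
    u=int(round(proj(c,t)[0])); v0=int(proj(c,t)[1])-40
    for du in(-4,0,4): print(u+du,v0,g[v0:v0+70,u+du])
E
```

```text
[ 0.5 -0.2  0.1] 0.0016638045131631529 [-0.1  0.4  0.3]
side tcp px [349.  242.3] +30mm [349.6 224. ] bartop [348.5 258.1]
345 202 [ 17  11  16  14  16  18  17  15  17  16  15  18  17  13  18  14  17  19  16  17  14  26  75 133 157 159 159 158 157 156 155 156 152 152 152 151 149 147 147 146 145 144 144 141 137 132 115  93  84
  84 114 190 196 160 126  83  44  25  17  14  17  18  17  17  15  17  16  18  16  19]
349 202 [ 17  17  15  14  14  18  13  18  18  13  17  14  15  16  14  17  16  15  15  13  19  24  61 131 161 162 162 161 160 158 158 157 156 155 154 152 152 151 151 149 149 147 147 145 134 129 122 101  85
  82 100 187 205 168 135 103  69  41  19  19  20  19  19  18  18  18  19  16  18  18]
353 202 [ 15  14  15  16  14  18  18  16  17  14  18  17  14  16  14  17  15  14  16  14  17  20  58 127 156 157 153 153 155 152 152 152 150 149 150 149 148 146 147 145 144 142 142 141 137 132 112  91  81
  80 102 182 204 170 144  99  34  16  19  19  19  17  22  19  17  20  16  18  15  19]
scene tcp px [416.9 191.7] +30mm [419.3 174.8] bartop [414.7 206.2]
413 151 [ 31  42  43  41  44  60  60  76  74  76  74  57  58  41  31  33  32  29  30  31  29  31  50 100 132 126 123 125 124 123 125 123 123 121 122 122 123 124 124 123 124 123 123 123 122 123 124 126 129
 115  56  29  35  36  37  56  68  64  41  38  41  40  41  42  42  41  37  40  42  41]
417 151 [ 33  32  35  33  33  36  35  34  35  35  36  36  35  35  35  36  37  35  36  37  39  36  35  38  37  35  32  48  84 128 124 123 122 123 122 122 123 123 122 123 123 123 123 124 125 123 123 123 123
 123 125 125 125 125 127 116 113  58  32  36  38  41  41  39  40  40  41  41  39  39]
421 151 [ 34  33  33  33  36  34  35  33  35  35  35  35  38  35  38  37  42  37  39  39  40  38  41  42  41  39  35  61 134 125 122 123 123 122 124 124 123 123 121 123 123 123 123 123 123 124 122 122 123
 124 124 124 123 123 122 122 123 125 124 124 128 130 116  56  26  34  37  39  40  40]
```

Real tips are about 29 mm above the reported TCP, so the spec'd TCP is off. I'll check the same thing with the gripper open before descending further.

```bash
python3 - <<'E'
from h import *
np.set_printoptions(precision=3,suppress=True,linewidth=200)
move_gripper(1.0)
t=read_tcp_pos(); print(t,read_grip_width(),read_time())
_,im=shot("side","side4"); c=campose("side"); g=im.max(2)
ys=np.array([.21,.977,0]); 
for s in(-.048,.048):
    X=t+s*ys; p=proj(c,X); u=int(round(p[0])); v0=int(p[1])-40
    print(s,"tcp",p,"+30",proj(c,X+[0,0,.03]))
    for du in(-3,0,3): print(u+du,v0,g[v0:v0+60,u+du])
w=campose("wrist",((.545,-.171,.23),(3.141,0,-.217))); print("tall bottle",toplane(w,(520,90),0))
E
```

```text
[ 0.547 -0.195  0.13 ] 0.9985806806997239 10.1417
-0.048 tcp [348.324 255.735] +30 [348.994 236.643]
345 215 [ 13  13  14  13  16  15  17  14  17  17  16  16  13  16  15  15  16  15  17   9  41 118 149 150 147 148 146 146 144 144 141 137 133 115  92  86  83 115 192 197 159 126  85  43  26  17  18  17  22
  21  18  17  20  18  15  19  18  18  18  15]
348 215 [ 14  17  14  19  13  17  12  13  13  19  18  17  14  15  15  16  16  16  14  17  42 118 150 152 151 152 152 148 147 146 146 140 135 119  97  87  80 100 187 203 164 124  94  86  63  27  17  16  20
  17  13  21  20  16  19  14  18  18  17  18]
351 215 [ 15  15  14  12  16  14  13  17  12  14  17  14  20  16  18  18  14  15  15  13  32  95 135 150 151 150 148 147 147 146 144 138 135 121 100  86  81 101 188 207 171 143 100  37  18  14  21  18  17
  19  20  17  22  19  17  18  18  16  16  20]
0.048 tcp [349.821 229.786] +30 [350.442 212.299]
347 189 [ 17  15  13  14  19  17  19  12  15  15  17  12  16  15  15  16  18  16  14  16  12  15  14  15  19  15  12  17  13  15  16  13  14  13  17  16  15  15  15  19  16  14  13  20  16  20  44 120 150
 153 151 150 150 147 146 145 144 140 135 118]
350 189 [ 13  15  10  16  15  13  18  16  14  17  18  17  10  14  17  15  18  16  15  16  15  15  19  18  20  17  17  16  13  16  14  15  12  17  13  15  14  13  14  15  19  15  16  15  15  16  34  94 137
 150 150 150 149 148 146 147 147 140 135 124]
353 189 [ 13  15  14  16  17  15  17  16  17  18  17  18  17  17  15  18  20  12  17  18  12  13  18  18  13  17  17  18  18  18  12  16  17  15  14  15  19  16  14  17  14  16  14  16  15  17  33  90 134
 147 146 145 146 145 145 143 142 136 133 113]
tall bottle [ 0.621 -0.413  0.   ]
```

Open tips are also about 30 mm above the TCP. I'll descend, guarded, to TCP z = 0.046 (tips about 0.076) and grip.

```bash
cat >> h.py <<'E'
def st(s):
    np.set_printoptions(precision=3,suppress=True)
    print(s,"t%.2f"%read_time(),read_tcp_pos(),read_tool_rot(),"F",read_ft_force(),"T",read_ft_torque(),"g %.3f"%read_grip_width(),read_finger_force(),"q7 %.3f"%read_joint_positions()[6])
def turn(d):
    q=np.array(read_joint_positions()); q[6]+=d; move_joints(list(q))
E
python3 - <<'E'
from h import *
movel([.547,-.195,.09],velocity=.15,threshold=8)
print("contact",movel([.547,-.195,.046],velocity=.05,threshold=6)); st("down")
move_gripper(0.0); st("closed")
if read_grip_width()>.1:
    turn(-.3); st("turned .3")
E
```

```text
contact False
down t11.64 [ 0.547 -0.195  0.046] [-3.142  0.001  2.935] F [ 0.075 -0.406  0.44 ] T [ 0.104 -0.176  0.011] g 1.004 0.0 q7 1.288
closed t12.82 [ 0.547 -0.194  0.046] [3.14  0.    2.936] F [ 0.837  3.127 -0.294] T [ 0.766 -0.368 -0.009] g 0.155 29.778488287702203 q7 1.288
turned .3 t13.21 [ 0.547 -0.194  0.046] [ 3.14  -0.     2.639] F [1.    1.464 0.414] T [ 0.443 -0.159 -0.092] g 0.161 29.82402380090207 q7 0.991
```

```bash
python3 - <<'E'
from h import *
for d in (-.6,-.6,-.6,-.53):
    turn(d); st(d)
    if np.linalg.norm(read_ft_force())>30 or read_grip_width()<.1: break
else:
    move_gripper(1.0); st("open")
    turn(np.pi); st("back")
    move_gripper(0.0); st("closed")
    if read_grip_width()>.1:
        for d in (-.6,-.6,-.6): turn(d); st(d)
E
```

```text
-0.6 t13.83 [ 0.547 -0.194  0.046] [ 3.141 -0.001  2.042] F [0.316 1.671 0.216] T [ 0.273 -0.05  -0.13 ] g 0.157 29.822837775573134 q7 0.394
-0.6 t14.46 [ 0.547 -0.194  0.046] [-3.141 -0.001  1.445] F [-0.3    2.408  1.07 ] T [ 0.279  0.173 -0.071] g 0.160 29.82353542931378 q7 -0.203
-0.6 t15.08 [ 0.547 -0.194  0.046] [-3.14  -0.001  0.848] F [-2.249  1.507  1.802] T [ 0.34   0.352 -0.126] g 0.160 29.874669215641916 q7 -0.799
-0.53 t15.65 [ 0.547 -0.194  0.046] [-3.139  0.001  0.321] F [-2.111  2.905  2.703] T [ 0.413  0.458 -0.114] g 0.157 29.875468779355288 q7 -1.326
open t17.00 [ 0.547 -0.194  0.046] [-3.14   0.     0.318] F [-1.042 -0.176 -0.355] T [-0.044 -0.011  0.014] g 0.998 0.0 q7 -1.329
back t19.65 [ 0.547 -0.194  0.046] [ 3.14  -0.    -2.824] F [-0.365 -0.424 -0.092] T [ 0.17  -0.139  0.055] g 1.001 0.0 q7 1.812
closed t20.82 [ 0.547 -0.194  0.046] [ 3.139 -0.    -2.824] F [-1.98   0.71   1.982] T [ 0.14  -0.086 -0.071] g 0.161 29.9895165162161 q7 1.812
-0.6 t21.44 [ 0.547 -0.193  0.046] [ 3.14  -0.002  2.861] F [-0.399  2.402  0.177] T [ 0.179 -0.114 -0.055] g 0.155 29.98919002711773 q7 1.214
-0.6 t22.07 [ 0.547 -0.193  0.046] [ 3.141 -0.002  2.264] F [-0.315  1.147 -0.059] T [ 0.221 -0.196 -0.11 ] g 0.163 29.98814772348851 q7 0.617
-0.6 t22.69 [ 0.547 -0.193  0.046] [-3.141 -0.003  1.667] F [ 1.378  1.058 -0.718] T [ 0.06  -0.351 -0.125] g 0.158 29.990249290131032 q7 0.020
```

```bash
python3 - <<'E'
from h import *
turn(-.68); st("turned")
move_gripper(1.0); st("open")
p=read_tcp_pos(); movel([p[0],p[1],.15],velocity=.2)
th=-.217; sx=np.array([np.cos(th),np.sin(th)])
m=np.array([.5329,.0146])-.05*sx
move_ptp([m[0],m[1],.15],[np.pi,0,th]); 
pose,im=shot("wrist","w5"); st("view"); print(repr(pose))
cam=campose("wrist",pose); u=proj(cam,[.5329,.0146,.034]); print(u)
x0,y0=int(u[0])-50,int(u[1])-35
cv2.imwrite("pics/w5c.png",cv2.resize(im[y0:y0+70,x0:x0+100,::-1],(800,560),interpolation=cv2.INTER_CUBIC)); print(x0,y0)
E
```

```text
turned t23.38 [ 0.547 -0.193  0.046] [-3.14  -0.002  0.99 ] F [ 1.462  1.051 -1.925] T [ 0.078 -0.434 -0.092] g 0.159 29.9959058733657 q7 -0.657
open t24.73 [ 0.547 -0.193  0.046] [-3.14  -0.002  0.987] F [-0.288 -0.131 -0.067] T [ 0.005 -0.063 -0.005] g 0.997 0.0 q7 -0.660
view t26.68 [0.484 0.025 0.15 ] [-3.141  0.001 -0.218] F [-0.029  0.353 -0.218] T [0.037 0.024 0.008] g 1.004 0.0 q7 -1.933
(array([0.484, 0.025, 0.15 ]), array([-3.141,  0.001, -0.217]))
[316.892 166.885]
266 131
```

View pics/w5c.png

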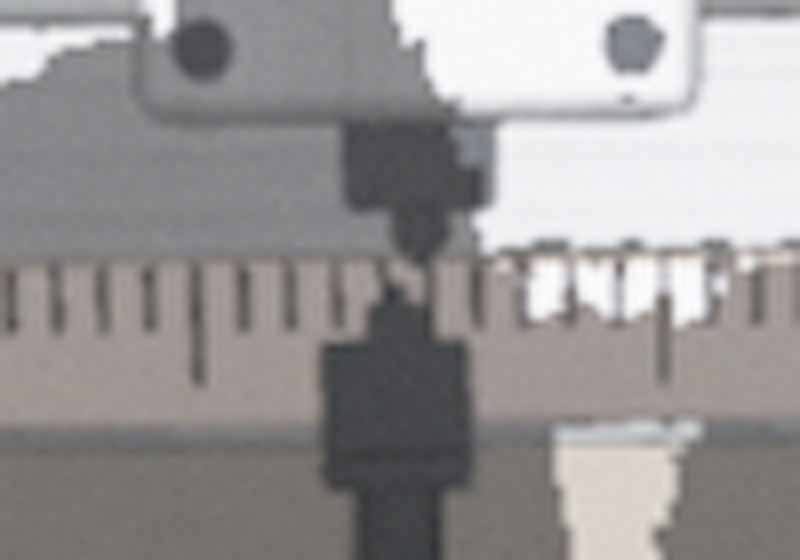

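The crop shows the carriage needle tip at about (420,260) and the mark tip at about (395,285). Ticks are 46.5 px per 5 mm, so the carriage is about 2.6 mm short (0.25 rad more clockwise).

```bash
python3 - <<'E'
from h import *
o=[np.pi,0,.988]
move_ptp([.547,-.194,.15],o)
movel([.547,-.194,.09],velocity=.2,threshold=8)
print("contact",movel([.547,-.194,.046],velocity=.08,threshold=6))
move_gripper(0.0); st("closed")
turn(-.256); st("turned")
move_gripper(1.0); st("open")
movel([.547,-.194,.15],velocity=.2)
th=-.217; sx=np.array([np.cos(th),np.sin(th)])
m=np.array([.5329,.0146])-.05*sx
move_ptp([m[0],m[1],.15],[np.pi,0,th]); 
pose,im=shot("wrist","w6"); st("view")
x0,y0=266,131
cv2.imwrite("pics/w6c.png",cv2.resize(im[y0:y0+70,x0:x0+100,::-1],(800,560),interpolation=cv2.INTER_CUBIC))
E
```

```text
contact False
closed t30.23 [ 0.547 -0.194  0.046] [-3.141  0.     0.988] F [-0.998  0.171  0.6  ] T [ 0.124  0.166 -0.053] g 0.158 30.00099495984614 q7 -0.641
turned t30.58 [ 0.547 -0.194  0.046] [-3.141  0.     0.735] F [-0.403  0.887  0.964] T [ 0.058  0.201 -0.104] g 0.151 30.003428645431995 q7 -0.894
open t31.93 [ 0.547 -0.194  0.046] [-3.141  0.     0.732] F [ 1.076  0.5   -0.256] T [-0.037 -0.02  -0.006] g 0.998 0.0 q7 -0.897
view t33.68 [0.484 0.024 0.15 ] [-3.141  0.001 -0.218] F [ 0.692  0.231 -0.223] T [ 0.017  0.007 -0.027] g 1.001 0.0 q7 -1.933
```

View pics/w6c.png

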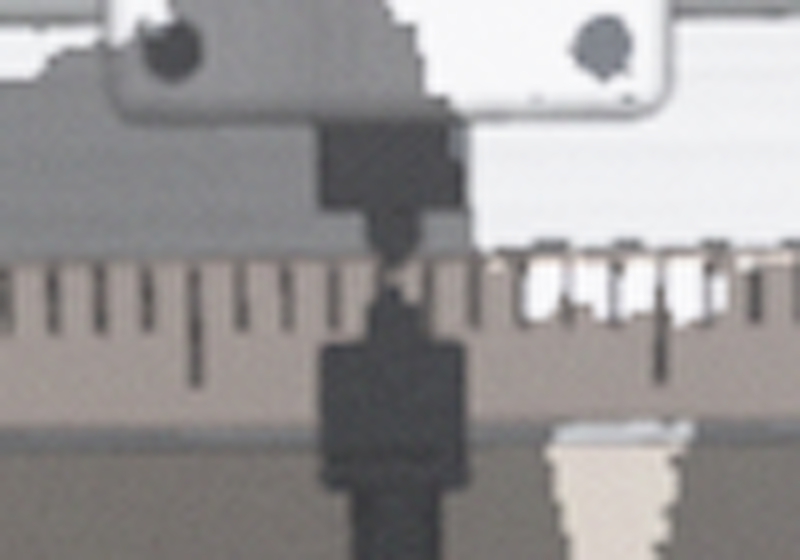

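The carriage needle (393) and the mark tip (392–394) line up within about 0.2 mm. The gripper is open and clear.

```bash
python3 -c "
from workcell import *
print(finish_job(),read_time())"
```

```text
the job is handed in; nothing more can be done
the job is handed in; nothing more can be done
```

The handwheel was turned about 5.34 rad clockwise in three grips. The carriage pointer lines up with the set mark to about 0.2 mm, as read from the wrist camera. The gripper is open and clear, and the job was handed in at about 34 s.

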